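# Earth the test bay with the hook stick

### The arm

A 6-joint arm with a two-finger parallel gripper is mounted at the origin on the work surface. World frame = base frame: x ahead of the robot, y to its left, z up, the work surface at z = 0. Lengths are in mm, angles in rad, forces in N, time in s.
With the tool pointing down it reaches from about 400 to 925 mm from the base axis. Payload 12.5 kg.
Tool frame: the origin (TCP) lies between the finger pads; the fingertips stand 11 mm ahead of it and the grasp point (between the pads) lies 8 mm behind it (env.tip_extent is the distance from the TCP to the fingertips, in mm); x points along the fingers, z is the direction in which the jaws open and shut, and the axes are right-handed (so a half turn about x gives the same grasp; the last joint's range is limited). The gripper opens to 95 mm and grips with 3 to 60 N. Pads are 20 mm wide; open, the fingers measure 119 mm over their backs; the gripper's body (75 mm by 180 mm) begins 59 mm behind the grasp point.
Start: joints at [1.203, 0.491, 1.559, -0, 1.092, -0.106], TCP at [161.744, 603.725, 225.661] pointing down, gripper open.
Joint ranges: [-3.1, 3.1], [-0.84, 2.19], [0.05, 2.79], [-1.13, 4.28], [0.06, 2.93], [-2.69, 2.69]. Speed limits (rad/s): [2.22, 2.22, 2.79, 3.14, 3.14, 3.14].

### API

Orientations are given as [roll, pitch, yaw] about the fixed x, y, z axes, in that order (R = Rz(yaw) Ry(pitch) Rx(roll)).
In Python, from cell import status, imaging, env gives the robot as it stands. The module is installed in compiled form; this text tells all that it offers.
- The arm moves only by the tool apply_moves, never from a script. Its argument "increments" is a list of rows, each a list of 5 numbers: the closure, from 0 (fully open) to 1 (shut), then the shift along the tool's x, y, z in mm, then the turn about the tool's x in degrees. A call has 1 to 10 rows; each row shifts and turns the commanded pose from where the row before left it, along the tool's axes as they then stand; what a row does not reach is not made up. A row lasts 1/10 s, in which the tool goes at most 50 mm and 8.59 degrees, less where a joint would pass 70% of its speed; a pose out of reach is approached as far as the arm can. A call with a gripper value outside its range is refused whole. The fingers move at their own pace and stop on an object; the grip force is fixed at half the most. Time passes only in rows, so rows that do not move let the fingers close. It gives the time, the measured TCP pose, the force and the opening at its end, in the units of the state.
- status.state(): the state, without advancing time (a new reading comes with each control period).
- imaging.read_camera(name): name is "scene" or "top"; returns a dict with "pixels" (420x560x3 uint8, red, green, blue), "fovy" (degrees; the focal length in pixels is half the picture's height over the tangent of half this angle, whatever the lens; pixels are square), "cx", "cy" (the principal point, pixels), "R" (3x3) and "t" (3): a world point X has camera coordinates R X + t. Camera axes: x right, y down, z forward; pixel columns grow to the right and rows downward; lengths in mm; the calibration is good to about 2 mm. A picture is of the moment at which its call begins. There is no depth.
- env.job_done(): hands the job in, once; it reports no verdict.
The state is a dict: "t": time; "joints": joint angles; "qvel": joint speeds; "tau": joint torques, N m; "eef_pos": TCP position; "tcp_rot": TCP orientation; "ft_force": force on the tool from outside, world axes, zero at the start; "moment": the same for the moment, N m; "opening": opening from 0.0 (shut) to 1.0 (fully open).
Only numpy, scipy, OpenCV 4.12 (cv2) and the standard library are available. Lean on these libraries where they do the work, as an engineer would, in place of code of your own. Each camera call takes 0.05 s, during which the arm holds its last target. There are 200 camera calls.

### The job

Take the hooked rod from its cradle and, reaching under the bar guard, hook the stirrup of the earthing bolt and draw the bolt towards the robot into its copper jaw until you feel it come up against its stop, whose setting is not known. Hold it against the stop with about 10 N for half a second, never loading it with more than 20 N and keeping the hand itself off the isolator and bolt. Then unhook and lay the rod back in its cradle hook down, leaving the bolt in the jaw and the other things on the bench where they are.

Things in the scene. Friction and masses are not known exactly. Their poses are not given: they have to be found in the camera images.
- rod: Hooked rod, 325 mm long, 0.2 kg, balanced near its origin: the centre of its black rubber handle, 150 long (x) x 22 wide (y) x 26 high (z) mm, gripped across y. x points along the rod to the hook, z up with the hook hanging. A 12 mm white shaft runs to x = 216 mm, where an 8 mm steel prong goes down to 50 mm below the axis, its foot leaning 6 mm back to the handle. Butt end at x = -105 mm.
- hook_throat (a point): Point on the handle-side face of the prong, 209 mm ahead of the rod's origin and 24 mm below its axis: the stirrup's cross bar should press here when pulled (its centre 4 mm nearer the handle). Axes as the rod.
- cradle: Fixed plywood rest, 170 x 70 mm, origin under its centre, x along the rod. Two 12 mm thick saddles at x = -60 and +60 mm carry the handle on floors 52 mm high; slots 28 mm wide, cheeks to 68 mm, flared above to 83 mm. 108 mm free between saddles for fingers, down to the 8 mm base. The laid rod's origin is 65 mm above the bench, within 6 mm of the cradle's centre, hook to +x.
- isolator: Fixed earthing switch: black base x -110 to 150, y -75 to 75, 12 mm thick; origin under it at bench level, x points away from the robot along the slide. Aluminium bar guard over it: roof bars 184 to 190 mm above the bench from x = 0 to 150 mm, posts at the corners (y = +-70), side rails, open in front (-x) and behind. Ahead of the guard: a guide bridge (x = -35) and a copper jaw (x = -90), 41 mm high.
- stirrup_bar (a point): Middle of the cross bar of the bolt's upright steel stirrup: 8 mm round, along the isolator's y, 76 mm above the bench; 40 mm clear between its side uprights, which stand to 92 mm; open below the bar down to 48 mm. At x = 60 mm of the isolator for joint value 0, under the guard, and nearer the robot by the joint value.
- bolt (a joint): Slide of the bolt in m: 0 fully away from the robot, growing as it comes towards the robot along the isolator's -x. From about 0.027 its nose is in the copper jaw. A hard stop, hidden under the bolt and set differently each time, ends the travel somewhere between 0.034 and 0.052: it has to be felt. The bolt drags with about 3 N of friction at slow speed and stays where it is left. Starts at 0 to 0.012.
- parts_tray: Bystander: grey divided tray 170 x 100 x 35 mm, origin under its centre.
- multimeter: Bystander: black hand meter 150 x 75 x 36 mm lying on its back, origin under its centre.
- screwdriver: Bystander: screwdriver lying on the bench, about 200 mm long, under 40 mm high.
- mug: Bystander: white mug, 80 mm wide, 90 mm high, origin under its centre.
- wire_spool: Bystander: white reel 64 mm across, 40 mm high, origin under its centre.
- relay_box: Bystander: grey relay 60 x 50 x 45 mm, origin under its centre.
- fuse_link: Bystander: white ceramic fuse link, 22 mm thick, about 70 mm long, lying on the bench.
Things that resemble listed ones, but are neither listed nor needed, are in the scene too. Leave any purple or yellow look-alike of the cradle alone.

How it is judged (in metres and radians):
On the way, in this order (a step that is already met when the one before it is completed fails the run):
1. the rod is lifted out of the cradle (height (world z) of rod above 0.1 m), for 0.2 s.
2. the bolt is in the jaw and the rod, pulling it with more than 6 N, presses it against the stop in the isolator with more than 2 N (value of joint bolt above 0.031 m and contact force between rod and bolt above 6 N and contact force between bolt and isolator above 2 N), for 0.3 s.
At the end, for the whole second after the job is handed in: The bolt's nose is at least 4 mm into the jaw (joint above 0.031) and the released rod lies still in both saddles of its cradle, hook down and to the same end as before: within 30 mm of the cradle's centre, at 60 to 70 mm height, level and aligned within 0.12 rad (value of joint bolt above 0.031 m and horizontal distance between rod and cradle below 0.03 m and z of rod in the frame of cradle between 0.06 and 0.07 m and angle between rod's own z axis and vertical below 0.12 rad and angle between the x axis of rod and the x axis of cradle, either way round below 0.12 rad and x of hook_throat in the frame of cradle above 0.15 m and linear speed of rod below 0.02 m/s); the robot touches nothing.
It fails at once if the rod loads the bolt with more than 20 N (contact force between rod and bolt above 20 N).
It fails at once if the fingers touch the isolator or its bolt (contact force between the fingers and isolator above 0.5 N or contact force between the fingers and bolt above 0.5 N).
It fails at once if the arm touches the isolator or its bolt (contact force between the arm and isolator above 0.5 N or contact force between the arm and bolt above 0.5 N).
It fails at once if a bystander is moved by more than 25 mm (distance of any of parts_tray, multimeter, screwdriver, mug, wire_spool, relay_box, fuse_link from where it was at the start of the episode above 0.025 m).
It also fails if it takes over 72 s, if anything falls off the work surface, if the arm or the gripper's body presses on something with over 40 N, if the wrist force passes 120 N, or if a joint passes its speed limit or range.

## Working session

There is one attempt and no reset: what is moved stays moved. The work goes in short steps, Python scripts to look and compute and a tool call to move; the robot and the scene stay as the last step left them, time stands still between calls to the robot, and variables do not carry over. Pictures are saved under pics/ and viewed, about 8 in all and at most 12, crops included, and the job is handed in when it is done.

Besides the shell and the picture viewer there is one more tool, called after ">>>" as a command line: name --pt "numbers of a row" for each row, then --argument value for the rest. apply_moves: Moves the arm, as the interface text tells. Its arguments: {"type":"object","properties":{"increments":{"type":"array"}},"required":["increments"]}

```bash
mkdir -p pics
python3 - <<'E'
from cell import status, imaging, env
import cv2, numpy as np
for n in("scene","top"):
    d=imaging.read_camera(n); cv2.imwrite(f"pics/{n}0.png",d["pixels"][:,:,::-1])
    np.savez(n+"0.npz",**d); print(n,d["fovy"],d["cx"],d["cy"],np.round(-d["R"].T@d["t"]),np.round(d["R"],3).tolist())
print(status.state(), env.tip_extent)
E
```

```text
scene 57.79786666329728 279.16818955613434 214.67418670374863 [902. 524. 931.] [[-0.813, 0.583, -0.002], [0.471, 0.655, -0.591], [-0.343, -0.482, -0.807]]
top 57.95547545132874 284.4228584694566 208.91411473606985 [ 457.   24. 1306.] [[-0.014, -1.0, 0.013], [-0.997, 0.013, -0.078], [0.077, -0.014, -0.997]]
{'t': 0.1, 'joints': array([ 1.20341947e+00,  4.91489429e-01,  1.55938277e+00, -4.09984006e-06,
        1.09167589e+00, -1.05624299e-01]), 'qvel': array([-0.00131923, -0.00268398, -0.00010723, -0.00102142,  0.00157658,
       -0.00078739]), 'tau': array([ 2.33250183e-03, -6.13625622e+01, -2.58607990e+01,  6.93391054e-02,
        4.70677461e-02, -2.86940076e-05]), 'eef_pos': array([161.65675466, 603.5296862 , 225.12826768]), 'tcp_rot': array([ 3.03977433,  1.56984088, -1.93436531]), 'ft_force': array([0.73115245, 0.15418141, 0.32355866]), 'moment': array([0.0037484 , 0.00518933, 0.04974379]), 'opening': 0.9970526337063514} 11.0
```

View pics/scene0.png

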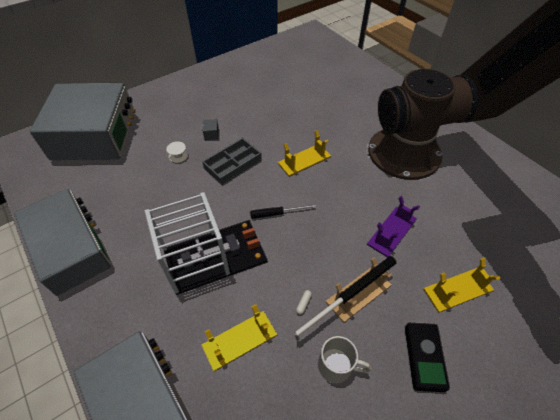

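View pics/top0.png

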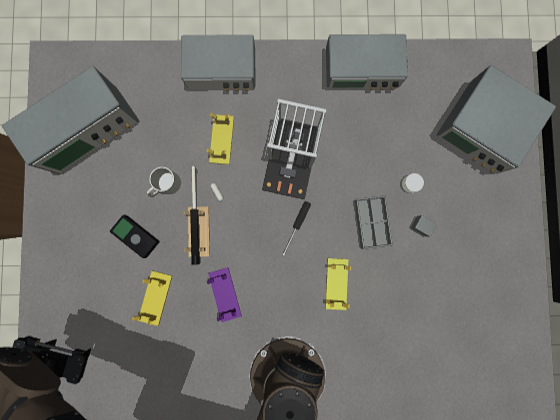

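Run:
```python
import cv2
a=cv2.imread("pics/top0.png")[95:275,170:340]
a=cv2.resize(a,None,fx=3.3,fy=3.3,interpolation=cv2.INTER_CUBIC)
cv2.imwrite("pics/crop_t.png",a)
b=cv2.imread("pics/scene0.png")[185:345,135:405]
cv2.imwrite("pics/crop_s.png",cv2.resize(b,None,fx=2.95,fy=2.95,interpolation=cv2.INTER_CUBIC))
```

```text
(no output)
```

View pics/crop_t.png

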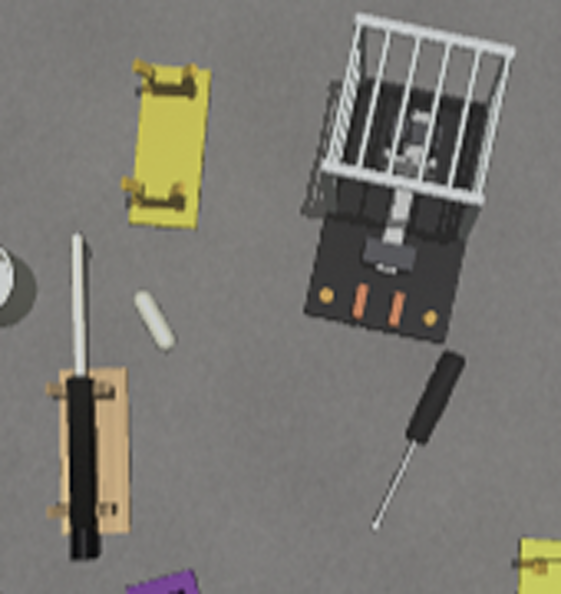

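View pics/crop_s.png

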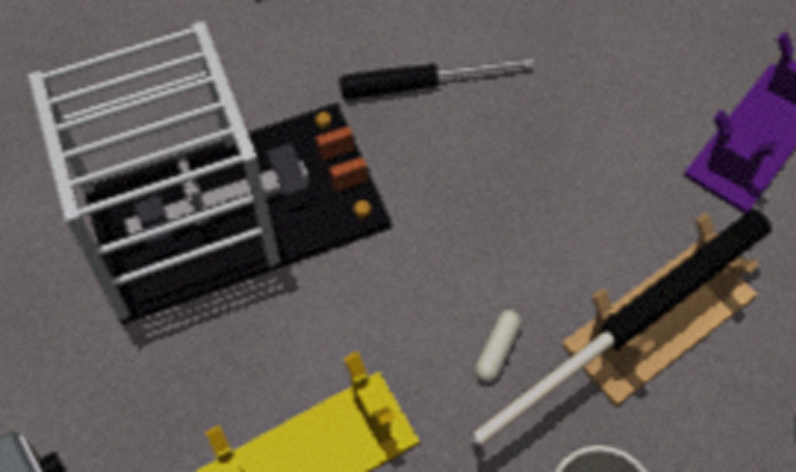

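```bash
cat > h.py <<'E'
import numpy as np
from scipy.spatial.transform import Rotation as Ro
def ray(d,px,z):
    f=210/np.tan(np.radians(float(d["fovy"])/2)); R=d["R"];c=-R.T@d["t"]
    v=R.T@np.array([(px[0]-d["cx"])/f,(px[1]-d["cy"])/f,1]); return (c+v*(z-c[2])/v[2])[:2]
def rigid(L,W):  # 2D fit W = R L + t
    L=np.array(L,float);W=np.array(W);l=L.mean(0);w=W.mean(0);H=(L-l).T@(W-w)
    a=np.arctan2(H[0,1]-H[1,0],H[0,0]+H[1,1]);R=np.array([[np.cos(a),-np.sin(a)],[np.sin(a),np.cos(a)]])
    t=w-R@l; return a,t,np.round(W-(L@R.T+t),1)
def tool(s):  # tool axes columns in world, tcp
    return Ro.from_euler("xyz",s["tcp_rot"]).as_matrix()
E
python3 - <<'E'
from h import *
from cell import status
T=np.load("top0.npz");S=np.load("scene0.npz")
tc=lambda x,y:(x/3.3+170-.35,y/3.3+95-.35)
sc=lambda x,y:(x/2.95+135-.33,y/2.95+185-.33)
# image-left in top = +y
L=[(-110,75),(-110,-75),(0,70),(0,-70),(150,70),(150,-70)]
P=[(305,314,12),(443,342,12),(325,167,189),(482,202,189),(359,17,189),(512,50,189)]
a,t,r=rigid(L,[ray(T,tc(p[0],p[1]),p[2]) for p in P]);print("iso top",a,t,r.tolist())
P=[(390,225,12),(340,104,12),(252,155,189),(203,27,189),(74,215,189),(36,77,189)]
L2=[(-110,75),(-110,-75),(0,70),(0,-70),(150,70),(150,-70)]
a,t,r=rigid(L2,[ray(S,sc(p[0],p[1]),p[2]) for p in P]);print("iso scene",a,t,r.tolist())
for n,c,p in(("butt",tc,(86,558)),("hfront",tc,(80,378)),("tip",tc,(77,236))):
    print(n,ray(T,c(*p),78 if n!="tip" else 71))
for n,p,z in(("butt",(762,222),65),("hfront",(612,332),65),("tip",(479,438),65)): print("S",n,ray(S,sc(*p),z))
W=[ray(T,tc(*p),8) for p in((62,370),(127,368),(130,531),(64,535))]
print("cradle",rigid([(85,35),(85,-35),(-85,-35),(-85,35)],W))
W=[ray(S,sc(*p),8) for p in((619,402),(565,346),(757,292))]
print("cradleS",rigid([(85,35),(85,-35),(-85,35)],W))
print("bar",ray(T,tc(410,152),78))
s=status.state();print(np.round(tool(s),3))
E
```

```text
iso top -0.226884665294412 [715.43790252 -15.49916322] [[-1.0, -1.0], [1.6, 1.9], [4.1, 1.4], [1.8, -4.1], [-2.8, 2.5], [-3.6, -0.7]]
iso scene -0.2379526680071073 [716.43082327 -14.18200836] [[3.4, -1.3], [1.0, 1.0], [2.5, -0.6], [3.4, -1.8], [-6.2, 2.7], [-4.1, -0.1]]
butt [379.71022038 293.08283398]
hfront [555.04778587 299.65087276]
tip [697.4799607  304.81530401]
S butt [378.7372197  297.32337728]
S hfront [554.39468625 298.60621925]
S tip [697.02639121 304.94787664]
cradle (np.float64(0.02047923756786762), array([485.22556669, 298.79487701]), array([[-0.3, -1.5],
       [-0.5,  1.2],
       [ 1.2,  1.4],
       [-0.4, -1. ]]))
cradleS (np.float64(0.04238938072599773), array([486.28764858, 299.02446826]), array([[-1. , -2.5],
       [ 0.8,  2.1],
       [ 0.2,  0.4]]))
bar [777.21401036 -27.95889879]
[[-0.    -0.966  0.259]
 [-0.001  0.259  0.966]
 [-1.     0.    -0.001]]
```

Candidates for the rod's cradle in the top view are the plywood one (198,230), the purple one (224,294), and the yellow ones (221,139), (154,298) and (337,284). Only the plywood one carries the white/black rod, and both crops confirm it. Candidates for the handle are the rod (196,230) and the screwdriver (297,225). The choice is the rod at about (480,297), yaw 0.03. The isolator is at about (716,-15), yaw -0.23.

>>> apply_moves --pt "0 0 0 0 -8.4" --pt "0 0 0 0 -8.4" --pt "0 0 -31 -31.5 0" --pt "0 0 -31 -31.5 0" --pt "0 0 -31 -31.5 0" --pt "0 0 -31 -31.5 0" --pt "0 0 -31 -31.5 0" --pt "0 0 -31 -31.5 0" --pt "0 0 -31 -31.5 0" --pt "0 0 -31 -31.5 0"

```text
t: 1.1
eef_pos: [418.5, 358.2, 225.5]
tcp_rot: [1.726, 1.571, -2.955]
ft_force: [0.9, 0.4, 0.4]
opening: 1.002
```

```bash
cat >> h.py <<'E'
def go(x,y,z,zang):  # needed tool shifts/turn to TCP target with tool-z heading zang (deg); shifts after the turn
    from cell import status
    s=status.state();M=tool(s);a=np.degrees(np.arctan2(M[1,2],M[0,2]))
    b=np.radians(zang);Z=np.array([np.cos(b),np.sin(b),0]);Y=np.cross(Z,[0,0,-1])
    d=np.array([x,y,z])-s["eef_pos"]
    print("t",s["t"],"pos",np.round(s["eef_pos"],2),"zang",round(a,2),"turn",round(-(zang-a),2),"shift",round(-d[2],2),round(d@Y,2),round(d@Z,2),"tilt",np.round(M[:2,0],4),"F",np.round(s["ft_force"],2))
E
python3 -c "
from h import *
go(480,296.7,57,91.8)"
```

```text
t 1.1 pos [418.54 358.17 225.53] zang 91.8 turn 0.0 shift 168.53 -59.5 -63.37 tilt [-0.0002 -0.    ] F [0.94 0.42 0.44]
```

>>> apply_moves --pt "0 0 -30 -31.5 0" --pt "0 0 -29.5 -31.8 0" --pt "0 40 0 0 0" --pt "0 40 0 0 0" --pt "0 0 0 0 0"

```text
t: 1.6
eef_pos: [477.2, 296.9, 141.5]
tcp_rot: [1.969, 1.563, -2.712]
ft_force: [-1.1, -0.4, 0.8]
opening: 1.0
```

Run:
```python
from h import *
from cell import imaging
import cv2
go(480,296.7,57,91.8)
d=imaging.read_camera("scene");a=d["pixels"][170:350,270:450,::-1]
cv2.imwrite("pics/s1.png",cv2.resize(a,None,fx=3.2,fy=3.2,interpolation=cv2.INTER_CUBIC))
```

```text
t 1.6 pos [477.2  296.89 141.55] zang 91.75 turn -0.05 shift 84.55 -2.79 -0.28 tilt [-0.0073 -0.0034] F [-1.07 -0.4   0.85]
```

View pics/s1.png

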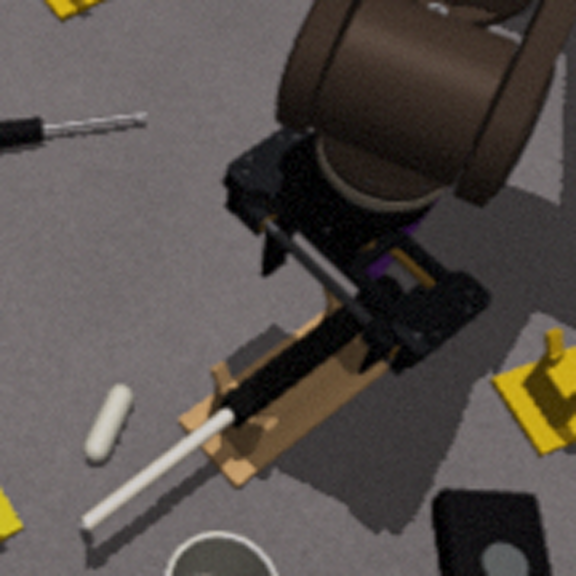

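The jaws straddle the handle above the plywood cradle (handle around (300,370) in the crop), clear of the mug. I'll go down and grip.

>>> apply_moves --pt "0 28 -2 0 0" --pt "0 28 0 0 0" --pt "0 28 0 0 0" --pt "0 0 0 0 0" --pt "0 0 0 0 0" --pt "1 0 0 0 0" --pt "1 0 0 0 0" --pt "1 0 0 0 0" --pt "1 0 0 0 0" --pt "1 0 0 0 0"

```text
t: 2.65
eef_pos: [481.1, 298.3, 61.9]
tcp_rot: [-0.964, 1.57, 0.638]
ft_force: [-1.3, -0.3, 0.1]
opening: 0.635
```

```bash
python3 -c "
from h import *
go(480,296.7,57,91.8)"
```

```text
t 2.65 pos [481.06 298.32  61.9 ] zang 91.8 turn -0.0 shift 4.9 1.11 -1.59 tilt [0.0003 0.0002] F [-1.33 -0.33  0.14]
```

>>> apply_moves --pt "0.63 4.5 0 -1.5 0" --pt "0.7 0 0 0 0" --pt "1 0 0 0 0" --pt "1 0 0 0 0" --pt "1 0 0 0 0" --pt "1 0 0 0 0" --pt "1 0 0 0 0" --pt "1 0 0 0 0"

```text
t: 3.45
eef_pos: [481.1, 296.9, 57.1]
tcp_rot: [-0.747, 1.571, 0.855]
ft_force: [0.9, 0.1, -0.9]
opening: 0.229
```

```bash
python3 -c "
from h import *
go(480,296.7,57,91.8)"
```

```text
t 3.45 pos [481.08 296.86  57.13] zang 91.8 turn 0.0 shift 0.13 1.09 -0.12 tilt [0.0001 0.0001] F [ 0.89  0.11 -0.9 ]
```

>>> apply_moves --pt "1 -5 0 0 0" --pt "1 -15 0 0 0" --pt "1 -20 0 0 0" --pt "1 -20 0 0 0" --pt "1 -20 0 0 0" --pt "1 -15 0 0 0" --pt "1 0 0 0 0" --pt "1 0 0 0 0" --pt "1 0 0 0 0"

```text
t: 4.35
eef_pos: [480.6, 296.6, 151.2]
tcp_rot: [1.929, 1.569, -2.752]
ft_force: [-0.2, 0.2, -2.0]
opening: 0.227
```

```bash
python3 -c "
from h import *
go(463,45,139,76.7)"
```

```text
t 4.35 pos [480.6  296.59 151.23] zang 91.8 turn 15.1 shift 12.23 -40.75 -248.89 tilt [-0.0014 -0.0006] F [-0.2   0.24 -2.03]
```

>>> apply_moves --pt "1 0 0 0 4" --pt "1 0 0 0 7.1" --pt "1 0 0 0 4" --pt "1 0 -7 -40 0" --pt "1 0 -7 -45 0" --pt "1 0 -7 -45 0" --pt "1 0 -7 -45 0" --pt "1 0 -7 -40 0" --pt "1 0 -4 -23 0" --pt "1 0 0 0 0"

```text
t: 5.35
eef_pos: [463.8, 53.9, 151.4]
tcp_rot: [1.879, 1.569, -3.069]
ft_force: [0.7, 0.7, -3.1]
opening: 0.23
```

```bash
python3 -c "
from h import *
go(463,45,139,76.7)"
```

```text
t 5.35 pos [463.81  53.89 151.44] zang 76.52 turn -0.18 shift 12.44 -1.26 -8.84 tilt [-0.0015 -0.0001] F [ 0.69  0.75 -3.08]
```

>>> apply_moves --pt "1 12 -1 -9 -0.2" --pt "1 0 0 0 0" --pt "1 0 0 0 0" --pt "1 0 0 0 0"

```text
t: 5.75
eef_pos: [463.3, 47.9, 140.2]
tcp_rot: [0.499, 1.571, 1.842]
ft_force: [0.0, 0.1, -2.9]
opening: 0.232
```

Run:
```python
from h import *
from cell import imaging
import cv2
go(463,45,139,76.7)
for n,(x,y),k in(("top",(240,95),5),("scene",(140,170),4)):
    d=imaging.read_camera(n);np.savez(n+"1.npz",**d);a=d["pixels"][y:y+120,x:x+130,::-1] if n=="top" else d["pixels"][y:y+140,x:x+190,::-1]
    cv2.imwrite(f"pics/{n}2.png",cv2.resize(a,None,fx=k,fy=k,interpolation=cv2.INTER_CUBIC))
```

```text
t 5.75 pos [463.26  47.89 140.22] zang 76.93 turn 0.23 shift 1.22 -0.41 -2.87 tilt [-0.      0.0002] F [ 0.02  0.05 -2.91]
```

View pics/top2.png

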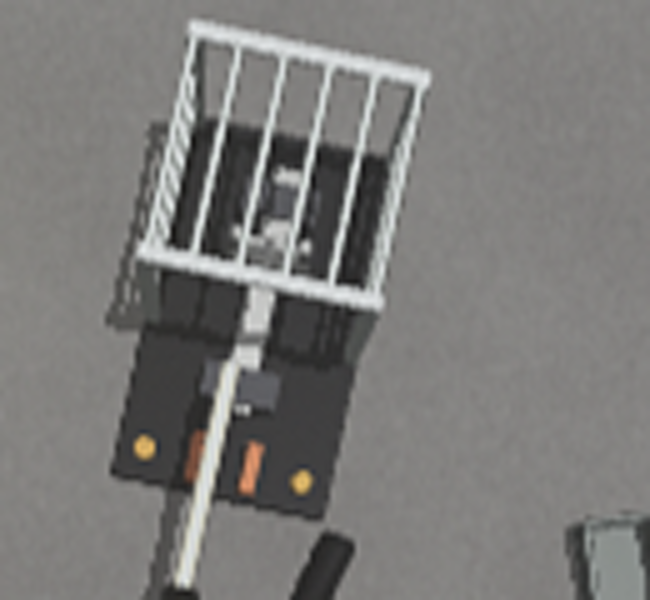

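View pics/scene2.png

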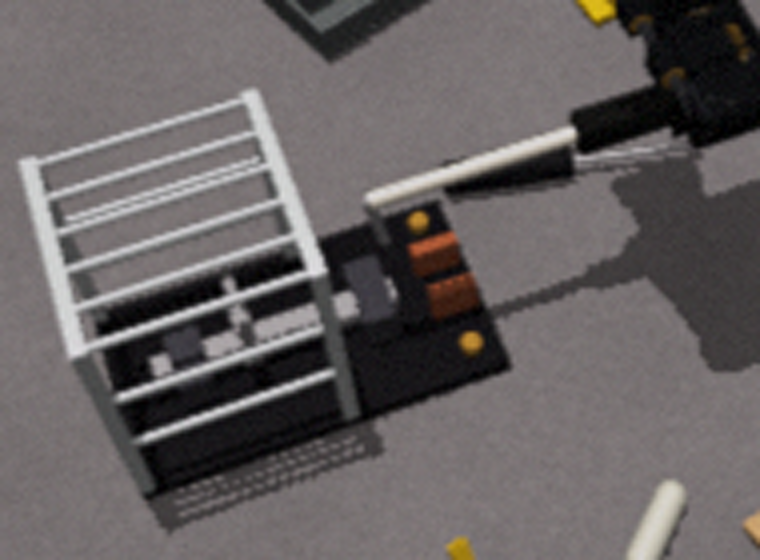

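Run:
```python
from h import *
T=np.load("top1.npz");S=np.load("scene1.npz")
tc=lambda x,y:(x/5+240-.4,y/5+95-.4)
sc=lambda x,y:(x/4+140-.37,y/4+170-.37)
L=[(-110,75),(-110,-75),(0,70),(0,-70),(150,70),(150,-70)]
P=[(111,472,12),(322,520,12),(147,250,189),(378,301,189),(194,26,189),(425,78,189)]
a,t,r=rigid(L,[ray(T,tc(p[0],p[1]),p[2]) for p in P]);print("iso",a,t,r.tolist())
R=np.array([[np.cos(a),-np.sin(a)],[np.sin(a),np.cos(a)]])
def pr(n,w): print(n,np.round(w,1),"iso",np.round(R.T@(w-t),1))
pr("screwL",ray(T,tc(145,447),15));pr("screwR",ray(T,tc(302,481),15))
pr("jawmid",ray(T,tc(223.5,462),41));pr("stirL",ray(T,tc(237,233),92));pr("stirR",ray(T,tc(305,247),92));pr("boltfront",ray(T,tc(242,409),30))
pr("tip",ray(T,tc(233,363),154));pr("shaft0",ray(T,tc(182,585),154))
pr("S tip",ray(S,sc(371,199),148));pr("S shaft0",ray(S,sc(574,134),148))
pr("S stirR",ray(S,sc(230,280),92));pr("S screwL",ray(S,sc(471,342),15));pr("S screwR",ray(S,sc(418,220),15))
```

```text
iso -0.23081752083449372 [716.39700106 -15.41973323] [[0.4, -0.5], [-0.3, 1.0], [4.8, -1.2], [4.3, -2.8], [-3.9, 3.2], [-5.4, 0.3]]
screwL [643.5  58.6] iso [-87.9  55.4]
screwR [618.6 -48.8] iso [-87.5 -54.9]
jawmid [628.9   5.3] iso [-89.9   0.1]
stirL [772.2  -4.9] iso [51.9 23. ]
stirR [762.4 -49. ] iso [ 52.5 -22.2]
boltfront [666.5  -8. ] iso [-50.2  -4.2]
tip [6.748e+02 3.000e-01] iso [-44.1   5.7]
shaft0 [538.4  33.3] iso [-184.5    6.7]
S tip [673.7  -1.1] iso [-44.8   4.2]
S shaft0 [538.8  31.7] iso [-183.7    5.3]
S stirR [766.2 -36.8] iso [53.4 -9.5]
S screwL [642.4  54.4] iso [-88.  51.]
S screwR [616.9 -53.9] iso [-88.1 -60.3]
```

The top view shows the stirrup's two upright tops at (237,233) and (305,247), which puts the stirrup at iso x of about 52, y 0. The rod tip at (233,363) is at iso (-44,5). The scene view agrees on the tip. I'll shift 5 mm sideways and go in above the bar.

>>> apply_moves --pt "1 0 0 -5 0" --pt "1 0 -15 0 0" --pt "1 0 -20 0 0" --pt "1 0 -25 0 0" --pt "1 0 -25 0 0" --pt "1 0 -20 0 0" --pt "1 0 -14 0 0" --pt "1 0 0 0 0" --pt "1 0 0 0 0"

```text
t: 6.75
eef_pos: [577.3, 15.4, 139.9]
tcp_rot: [1.602, 1.57, 2.944]
ft_force: [-0.4, -0.2, -3.3]
opening: 0.232
```

```bash
cat >> h.py <<'E'
def iso(x,y,a=-0.231,o=(716.4,-15.4)):
    return o[0]+x*np.cos(a)-y*np.sin(a),o[1]+x*np.sin(a)+y*np.cos(a)
E
python3 - <<'E'
from h import *
from cell import imaging
import cv2
go(*iso(-137,-0.8),93.5,76.77)
d=imaging.read_camera("scene");np.savez("scene2.npz",**d);a=d["pixels"][170:310,140:330,::-1]
cv2.imwrite("pics/s3.png",cv2.resize(a,None,fx=4,fy=4,interpolation=cv2.INTER_CUBIC))
E
```

```text
t 6.75 pos [577.27  15.39 139.89] zang 76.9 turn 0.13 shift 46.39 -5.49 1.08 tilt [-0.0009  0.0002] F [-0.42 -0.17 -3.31]
```

View pics/s3.png

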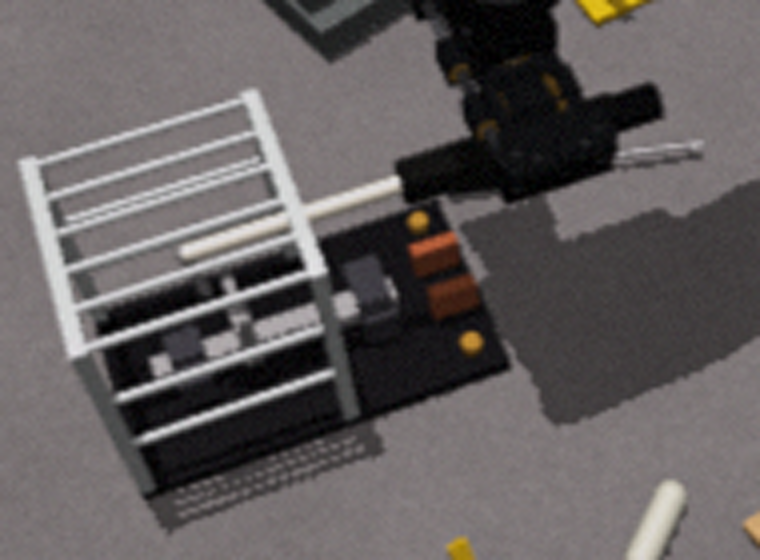

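Run:
```python
from h import *
S=np.load("scene2.npz");sc=lambda x,y:(x/4+140-.37,y/4+170-.37)
a=-.231;R=np.array([[np.cos(a),-np.sin(a)],[np.sin(a),np.cos(a)]])
for n,p,z in(("tip",(182,252),148),("foot",(205,288),98),("barR",(230,280),92),("barL",(247,345),92)):
    print(n,np.round(R.T@(ray(S,sc(*p),z)-[716.4,-15.4]),1))
```

```text
tip [75.6 -2.2]
foot [69.9 -5.6]
barR [53.4 -9.5]
barL [56.2 42.1]
```

>>> apply_moves --pt "1 0 -3 0.5 0" --pt "1 10 0 0 0" --pt "1 10 0 0 0" --pt "1 8 0 0 0" --pt "1 0 0 0 0"

```text
t: 7.3
eef_pos: [580.2, 15.3, 110.5]
tcp_rot: [1.674, 1.568, 3.016]
ft_force: [-0.0, 0.2, -2.9]
opening: 0.23
```

>>> apply_moves --pt "1 6 0 0 0" --pt "1 6 0 0 0" --pt "1 4 0 0 0" --pt "1 0 0 0 0" --pt "1 0 0 0 0"

```text
t: 7.8
eef_pos: [581.0, 15.2, 96.2]
tcp_rot: [-0.462, 1.571, 0.88]
ft_force: [0.4, -0.6, -2.2]
opening: 0.229
```

Run:
```python
from h import *
from cell import imaging
import cv2
go(*iso(-137,-0.8),93.5,76.77)
d=imaging.read_camera("scene");np.savez("scene3.npz",**d);a=d["pixels"][200:290,150:270,::-1]
cv2.imwrite("pics/s4.png",cv2.resize(a,None,fx=6,fy=6,interpolation=cv2.INTER_CUBIC))
```

```text
t 7.8 pos [581.01  15.19  96.15] zang 76.9 turn 0.13 shift 2.65 -1.79 0.42 tilt [0.0001 0.0001] F [ 0.4  -0.59 -2.24]
```

View pics/s4.png

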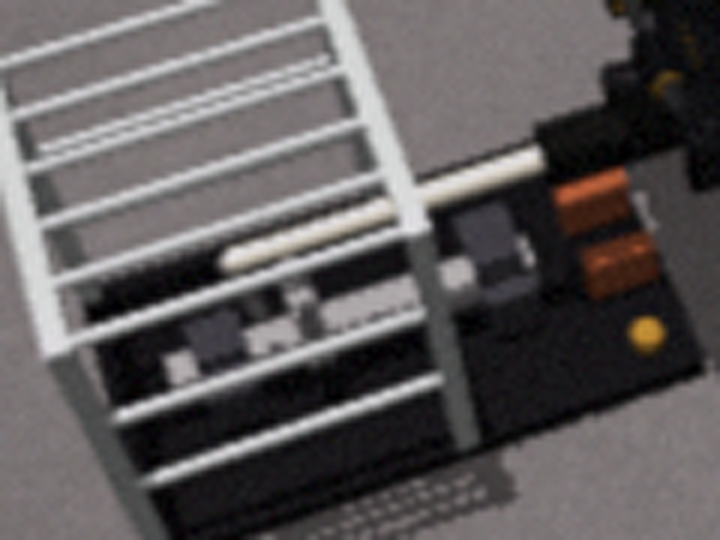

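The prong at (255,295) has dropped in behind the stirrup (300,290) without contact force. I'll lower 2.5 mm more and start the pull.

>>> apply_moves --pt "1 2.5 0 0 0" --pt "1 0 3 0 0" --pt "1 0 3 0 0" --pt "1 0 2 0 0" --pt "1 0 1 0 0" --pt "1 0 1 0 0" --pt "1 0 0 0 0"

```text
t: 8.55
eef_pos: [571.1, 17.5, 93.7]
tcp_rot: [-0.565, 1.571, 0.777]
ft_force: [-0.2, -0.1, -3.0]
opening: 0.23
```

>>> apply_moves --pt "1 0 0.5 0 0" --pt "1 0 0.5 0 0" --pt "1 0 0.5 0 0" --pt "1 0 0.5 0 0" --pt "1 0 0.5 0 0" --pt "1 0 0.5 0 0" --pt "1 0 0.5 0 0" --pt "1 0 0.5 0 0" --pt "1 0 0.5 0 0" --pt "1 0 0.5 0 0"

```text
t: 9.55
eef_pos: [566.6, 18.5, 93.7]
tcp_rot: [-1.36, 1.57, -0.018]
ft_force: [3.6, -1.6, -3.6]
opening: 0.231
```

>>> apply_moves --pt "1 0 0.5 0 0" --pt "1 0 0.5 0 0" --pt "1 0 0.5 0 0" --pt "1 0 0.5 0 0" --pt "1 0 0.5 0 0" --pt "1 0 0.5 0 0" --pt "1 0 0.5 0 0" --pt "1 0 0.5 0 0" --pt "1 0 0.5 0 0" --pt "1 0 0.5 0 0"

```text
t: 10.55
eef_pos: [561.5, 19.7, 93.6]
tcp_rot: [-0.711, 1.571, 0.631]
ft_force: [3.6, -0.7, -3.0]
opening: 0.233
```

```bash
python3 -c "
from h import *
go(*iso(-160,-0.8),93.5,76.77)"
```

```text
t 10.55 pos [561.45  19.72  93.63] zang 76.9 turn 0.13 shift 0.13 1.12 0.49 tilt [0.0001 0.0001] F [ 3.6  -0.7  -3.04]
```

>>> apply_moves --pt "1 0 0.5 0 0" --pt "1 0 0.5 0 0" --pt "1 0 0.5 0 0" --pt "1 0 0.5 0 0" --pt "1 0 0.5 0 0" --pt "1 0 0.5 0 0" --pt "1 0 0.5 0 0" --pt "1 0 0.5 0 0" --pt "1 0 0.5 0 0" --pt "1 0 0.5 0 0"

```text
t: 11.55
eef_pos: [556.6, 20.9, 93.6]
tcp_rot: [-0.448, 1.571, 0.894]
ft_force: [3.8, -0.3, -3.4]
opening: 0.226
```

>>> apply_moves --pt "1 0 0.5 0 0" --pt "1 0 0.5 0 0" --pt "1 0 0.5 0 0" --pt "1 0 0.5 0 0" --pt "1 0 0.5 0 0" --pt "1 0 0.5 0 0" --pt "1 0 0 0 0" --pt "1 0 0 0 0"

```text
t: 12.35
eef_pos: [553.6, 21.6, 93.6]
tcp_rot: [1.145, 1.571, 2.487]
ft_force: [2.6, -0.2, -2.8]
opening: 0.23
```

Run:
```python
from h import *
from cell import imaging
import cv2
go(*iso(-172,-0.8),93.5,76.77)
d=imaging.read_camera("top");np.savez("top3.npz",**d);a=d["pixels"][95:215,240:370,::-1]
cv2.imwrite("pics/t4.png",cv2.resize(a,None,fx=5,fy=5,interpolation=cv2.INTER_CUBIC))
```

```text
t 12.35 pos [553.61  21.57  93.61] zang 76.9 turn 0.13 shift 0.11 5.07 0.48 tilt [-0.0001  0.0001] F [ 2.59 -0.19 -2.83]
```

View pics/t4.png

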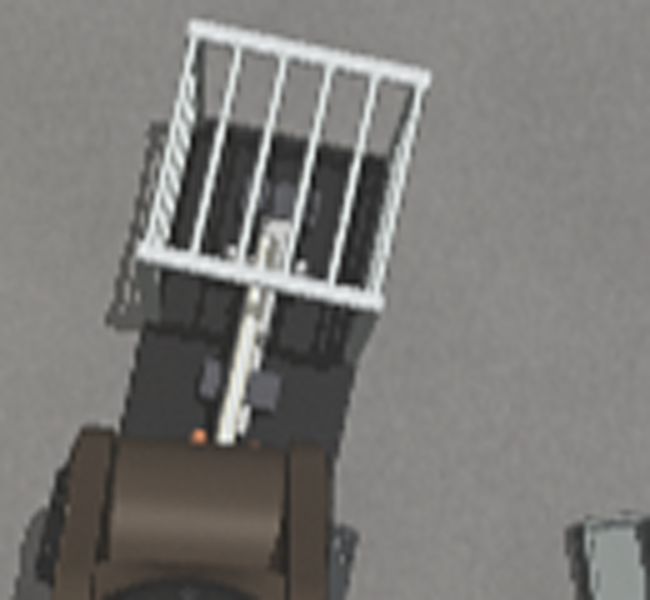

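The bolt has moved about 13–17 mm: the upright tops are now near (232,252) and (302,266). Pulling force is about 3 N.

>>> apply_moves --pt "1 0 0.5 0 0" --pt "1 0 0.5 0 0" --pt "1 0 0.5 0 0" --pt "1 0 0.5 0 0" --pt "1 0 0.5 0 0" --pt "1 0 0.5 0 0" --pt "1 0 0.5 0 0" --pt "1 0 0.5 0 0" --pt "1 0 0.5 0 0" --pt "1 0 0.5 0 0"

```text
t: 13.4
eef_pos: [548.8, 22.7, 93.6]
tcp_rot: [-0.794, 1.571, 0.548]
ft_force: [2.6, -0.7, -3.5]
opening: 0.231
```

>>> apply_moves --pt "1 0 0.25 0 0" --pt "1 0 0.25 0 0" --pt "1 0 0.25 0 0" --pt "1 0 0.25 0 0"

```text
t: 13.8
eef_pos: [547.8, 22.9, 93.6]
tcp_rot: [-0.058, 1.571, 1.284]
ft_force: [3.2, -0.9, -3.2]
opening: 0.234
```

>>> apply_moves --pt "1 0 0.25 0 0" --pt "1 0 0.25 0 0" --pt "1 0 0.25 0 0" --pt "1 0 0.25 0 0" --pt "1 0 0 0 0"

```text
t: 14.3
eef_pos: [546.8, 23.1, 93.6]
tcp_rot: [0.588, 1.571, 1.93]
ft_force: [3.4, -0.3, -3.5]
opening: 0.228
```

>>> apply_moves --pt "1 0 0.25 0 0" --pt "1 0 0.25 0 0" --pt "1 0 0.25 0 0" --pt "1 0 0.25 0 0" --pt "1 0 0 0 0"

```text
t: 14.8
eef_pos: [545.8, 23.4, 93.6]
tcp_rot: [0.948, 1.571, 2.291]
ft_force: [3.7, -1.5, -3.7]
opening: 0.226
```

>>> apply_moves --pt "1 0 0.25 0 0" --pt "1 0 0.25 0 0" --pt "1 0 0.25 0 0" --pt "1 0 0.25 0 0"

```text
t: 15.2
eef_pos: [544.9, 23.6, 93.6]
tcp_rot: [-0.128, 1.571, 1.214]
ft_force: [3.6, -1.1, -2.7]
opening: 0.237
```

>>> apply_moves --pt "1 0 0.25 0 0" --pt "1 0 0.25 0 0" --pt "1 0 0.25 0 0" --pt "1 0 0.25 0 0"

```text
t: 15.6
eef_pos: [543.9, 23.8, 93.6]
tcp_rot: [-0.329, 1.571, 1.013]
ft_force: [3.2, 0.7, -2.5]
opening: 0.229
```

>>> apply_moves --pt "1 0 0.25 0 0" --pt "1 0 0.25 0 0" --pt "1 0 0.25 0 0" --pt "1 0 0.25 0 0"

```text
t: 16.0
eef_pos: [543.0, 24.0, 93.6]
tcp_rot: [-0.336, 1.571, 1.006]
ft_force: [1.9, -0.7, -2.7]
opening: 0.226
```

>>> apply_moves --pt "1 0 0.25 0 0" --pt "1 0 0.25 0 0" --pt "1 0 0.25 0 0" --pt "1 0 0.25 0 0"

```text
t: 16.4
eef_pos: [542.0, 24.3, 93.6]
tcp_rot: [0.202, 1.571, 1.544]
ft_force: [2.2, -0.8, -3.2]
opening: 0.231
```

>>> apply_moves --pt "1 0 0.25 0 0" --pt "1 0 0.25 0 0" --pt "1 0 0.25 0 0" --pt "1 0 0.25 0 0"

```text
t: 16.8
eef_pos: [541.0, 24.5, 93.6]
tcp_rot: [-0.098, 1.571, 1.244]
ft_force: [2.8, -0.9, -3.3]
opening: 0.231
```

>>> apply_moves --pt "1 0 0.25 0 0" --pt "1 0 0.25 0 0" --pt "1 0 0.25 0 0" --pt "1 0 0.25 0 0"

```text
t: 17.2
eef_pos: [540.0, 24.7, 93.6]
tcp_rot: [-0.09, 1.571, 1.252]
ft_force: [2.8, -0.9, -3.1]
opening: 0.227
```

>>> apply_moves --pt "1 0 0.25 0 0" --pt "1 0 0.25 0 0" --pt "1 0 0.25 0 0" --pt "1 0 0.25 0 0"

```text
t: 17.6
eef_pos: [539.1, 24.9, 93.6]
tcp_rot: [0.222, 1.571, 1.564]
ft_force: [3.2, -0.6, -3.0]
opening: 0.233
```

>>> apply_moves --pt "1 0 0.25 0 0" --pt "1 0 0.25 0 0" --pt "1 0 0.25 0 0" --pt "1 0 0.25 0 0"

```text
t: 18.0
eef_pos: [538.2, 25.2, 93.6]
tcp_rot: [-1.137, 1.571, 0.205]
ft_force: [3.5, -1.8, -3.8]
opening: 0.229
```

>>> apply_moves --pt "1 0 0.25 0 0" --pt "1 0 0.25 0 0" --pt "1 0 0.25 0 0" --pt "1 0 0.25 0 0"

```text
t: 18.4
eef_pos: [537.9, 25.3, 93.8]
tcp_rot: [-1.402, 1.569, -0.06]
ft_force: [8.9, -1.8, -5.3]
opening: 0.228
```

The stop is felt: about 9 N and the TCP is lagging the command. I'll hold there with a small increment.

>>> apply_moves --pt "1 0 0.1 0 0" --pt "1 0 0 0 0" --pt "1 0 0 0 0"

```text
t: 18.7
eef_pos: [537.9, 25.2, 93.7]
tcp_rot: [-1.401, 1.569, -0.059]
ft_force: [8.7, -1.6, -4.8]
opening: 0.229
```

>>> apply_moves --pt "1 0 0.12 0 0" --pt "1 0 0 0 0" --pt "1 0 0 0 0" --pt "1 0 0 0 0" --pt "1 0 0 0 0" --pt "1 0 0 0 0" --pt "1 0 0 0 0"

```text
t: 19.4
eef_pos: [537.9, 25.3, 93.8]
tcp_rot: [-1.407, 1.569, -0.065]
ft_force: [7.7, -1.3, -6.1]
opening: 0.233
```

>>> apply_moves --pt "1 0 0.2 0 0" --pt "1 0 0.1 0 0" --pt "1 0 0 0 0" --pt "1 0 0 0 0"

```text
t: 19.8
eef_pos: [537.9, 25.3, 93.8]
tcp_rot: [-1.423, 1.568, -0.081]
ft_force: [10.0, -2.2, -5.7]
opening: 0.228
```

```bash
python3 -c "
from h import *
from cell import imaging
from cell import status
go(*iso(-190,-0.8),93.5,76.77)
for i in range(3): imaging.read_camera('top'); print(np.round(status.state()['ft_force'],1))"
```

```text
t 19.8 pos [537.87  25.26  93.8 ] zang 76.89 turn 0.12 shift 0.3 6.9 0.5 tilt [ 0.0027 -0.0002] F [10.03 -2.16 -5.7 ]
[ 9.  -2.  -5.4]
[ 9.2 -1.8 -5.9]
[ 9.3 -2.5 -6.1]
```

>>> apply_moves --pt "1 0 0.1 0 0" --pt "1 0 0 0 0" --pt "1 0 0 0 0" --pt "1 0 0 0 0" --pt "1 0 0 0 0" --pt "1 0 0 0 0" --pt "1 0 0 0 0"

```text
t: 20.65
eef_pos: [537.8, 25.3, 93.8]
tcp_rot: [-1.424, 1.568, -0.082]
ft_force: [9.9, -2.7, -5.5]
opening: 0.23
```

About 10 N was held for over 0.8 s. Now I'll unhook: forward, up, then out.

>>> apply_moves --pt "1 0 -2 0 0" --pt "1 0 -3 0 0" --pt "1 0 -4 0 0" --pt "1 0 0 0 0" --pt "1 -5 0 0 0" --pt "1 -12 0 0 0" --pt "1 -12 0 0 0" --pt "1 -12 0 0 0" --pt "1 -6 0 0 0" --pt "1 0 0 0 0"

```text
t: 21.65
eef_pos: [545.7, 23.5, 141.9]
tcp_rot: [-1.379, 1.569, -0.037]
ft_force: [0.2, 0.0, -3.4]
opening: 0.225
```

Run:
```python
from h import *
from cell import imaging
import cv2
go(463,48,140,76.9)
d=imaging.read_camera("scene");a=d["pixels"][170:310,140:330,::-1]
cv2.imwrite("pics/s5.png",cv2.resize(a,None,fx=4,fy=4,interpolation=cv2.INTER_CUBIC))
```

```text
t 21.65 pos [545.66  23.5  141.91] zang 76.9 turn 0.0 shift 1.91 86.06 5.13 tilt [ 0.0021 -0.0001] F [ 0.24  0.01 -3.36]
```

View pics/s5.png

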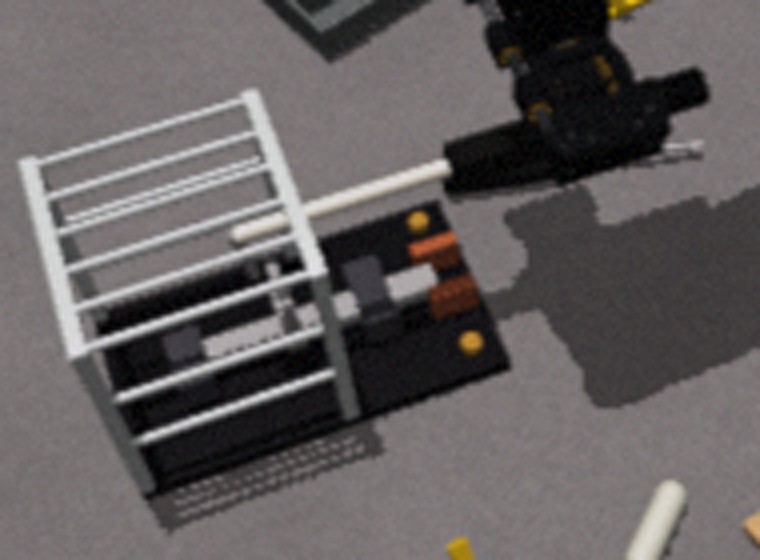

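The bolt is in the jaw (nose at (430,285)), and the hook hangs free above the stirrup. I'll withdraw and carry the rod back.

>>> apply_moves --pt "1 -2 5 0 0" --pt "1 0 15 0 0" --pt "1 0 20 0 0" --pt "1 0 22 0 0" --pt "1 0 18 0 0" --pt "1 -8 7 0 0" --pt "1 0 0 20 0" --pt "1 0 0 40 0" --pt "1 0 0 45 0" --pt "1 0 0 40 0"

```text
t: 22.7
eef_pos: [494.1, 186.2, 151.2]
tcp_rot: [-1.001, 1.57, 0.341]
ft_force: [1.0, 0.5, -2.6]
opening: 0.228
```

>>> apply_moves --pt "1 0 0 40 0" --pt "1 0 0 30 0" --pt "1 0 0 20 0" --pt "1 0 0 0 -7.5" --pt "1 0 0 0 -7.4" --pt "1 0 0 0 0" --pt "1 0 0 0 0"

```text
t: 23.4
eef_pos: [514.0, 272.1, 150.8]
tcp_rot: [-0.446, 1.571, 1.152]
ft_force: [-0.0, -0.6, -2.9]
opening: 0.228
```

Run:
```python
from h import *
from cell import imaging
go(481.1,296.9,151,91.8)
```

```text
t 23.4 pos [513.97 272.09 150.82] zang 91.58 turn -0.22 shift -0.18 32.07 25.83 tilt [0.     0.0001] F [-0.01 -0.58 -2.94]
```

>>> apply_moves --pt "1 0 16 13 -0.2" --pt "1 0 16 13 0" --pt "1 20 0 0 0" --pt "1 0 0 0 0" --pt "1 0 0 0 0" --pt "1 0 0 0 0"

```text
t: 24.0
eef_pos: [481.6, 296.9, 131.3]
tcp_rot: [-1.108, 1.57, 0.496]
ft_force: [0.9, 0.6, -2.8]
opening: 0.232
```

Run:
```python
from h import *
from cell import imaging
import cv2
go(481.1,296.9,57.1,91.8)
T=imaging.read_camera("top");np.savez("top5.npz",**T)
S=imaging.read_camera("scene");np.savez("scene5.npz",**S)
a=cv2.resize(T["pixels"][155:275,165:230,::-1],None,fx=5,fy=5,interpolation=cv2.INTER_CUBIC)
b=cv2.resize(S["pixels"][220:340,290:380,::-1],None,fx=5,fy=5,interpolation=cv2.INTER_CUBIC)
cv2.imwrite("pics/ts5.png",np.hstack([a,b]))
```

```text
t 24.0 pos [481.56 296.88 131.31] zang 91.91 turn 0.11 shift 74.21 0.46 0.03 tilt [0.0007 0.0004] F [ 0.89  0.59 -2.78]
```

View pics/ts5.png

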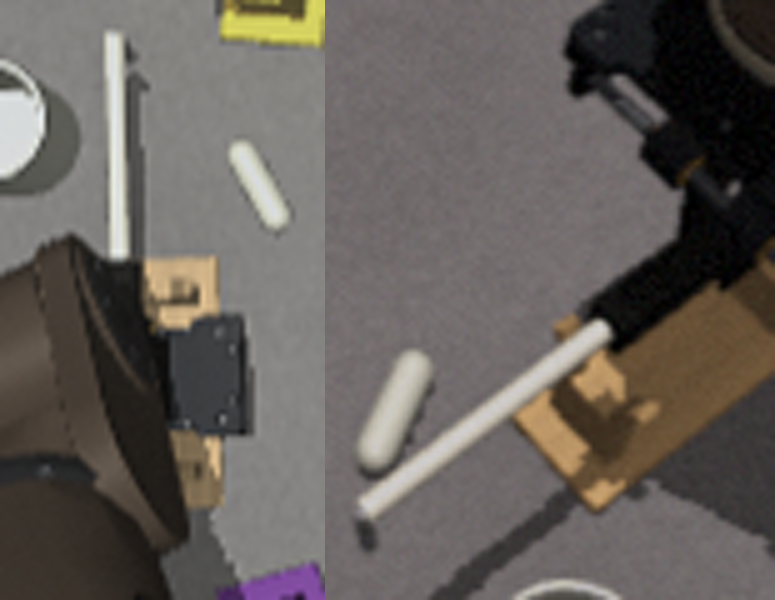

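Run:
```python
from h import *
T=np.load("top5.npz");S=np.load("scene5.npz")
tc=lambda x,y:(x/5+165-.4,y/5+155-.4); sc=lambda x,y:((x-325)/5+290-.4,y/5+220-.4)
for z in(135,139,143): print(z,"T",ray(T,tc(115,33),z+6),ray(T,tc(120,258),z+6),"S",ray(S,sc(362,510),z),ray(S,sc(604,327),z))
```

```text
135 T [699.62561976 305.63351273] [559.4603026  301.78136092] S [698.47918288 302.60900157] [556.64097591 298.61272276]
139 T [698.79233705 304.66759348] [559.10815075 300.82866455] S [699.5009164  303.72068807] [558.37505885 299.74447965]
143 T [697.95905434 303.70167423] [558.7559989  299.87596817] S [700.52264992 304.83237458] [560.1091418  300.87623653]
```

The tip is at (699,304) against (697,305) at the start, and the rod is level with yaw 0.028, so the slip is only about 1.5 mm. I'll lower it.

>>> apply_moves --pt "1 15 1 0 0" --pt "1 20 0 0 0" --pt "1 15 0 0 0" --pt "1 8 0 0 0" --pt "1 5 0 0 0" --pt "1 0 0 0 0" --pt "1 0 0 0 0"

```text
t: 24.8
eef_pos: [480.3, 297.1, 68.2]
tcp_rot: [-1.082, 1.57, 0.523]
ft_force: [0.2, 0.9, -2.2]
opening: 0.231
```

```bash
python3 -c "
from h import *
go(481.1,296.9,57.1,91.8)"
```

```text
t 24.8 pos [480.28 297.11  68.22] zang 91.99 turn 0.19 shift 11.12 -0.81 -0.24 tilt [0.0008 0.0005] F [ 0.17  0.91 -2.16]
```

>>> apply_moves --pt "1 3 0 0 0.2" --pt "1 3 0 0 0" --pt "1 2 0 0 0" --pt "1 2 0 0 0" --pt "1 0.5 0 0 0" --pt "1 0 0 0 0"

```text
t: 25.4
eef_pos: [480.0, 297.0, 57.2]
tcp_rot: [-0.549, 1.571, 1.053]
ft_force: [-0.3, 1.0, -3.2]
opening: 0.23
```

```bash
python3 -c "
from h import *
go(481.1,296.9,57.1,91.8)"
```

```text
t 25.4 pos [479.98 297.02  57.16] zang 91.8 turn 0.0 shift 0.06 -1.11 -0.16 tilt [0.0001 0.0001] F [-0.32  1.03 -3.24]
```

>>> apply_moves --pt "1 0.5 0 0 0" --pt "1 0 0 0 0" --pt "0.6 0 0 0 0" --pt "0.3 0 0 0 0" --pt "0 0 0 0 0" --pt "0 0 0 0 0" --pt "0 0 0 0 0" --pt "0 0 0 0 0" --pt "0 0 0 0 0" --pt "0 0 0 0 0"

```text
t: 26.4
eef_pos: [480.0, 297.0, 56.6]
tcp_rot: [-0.002, 1.571, 1.6]
ft_force: [-0.3, -0.7, -1.1]
opening: 0.844
```

>>> apply_moves --pt "0 -10 0 0 0" --pt "0 -25 0 0 0" --pt "0 -30 0 0 0" --pt "0 -30 0 0 0" --pt "0 -30 0 0 0" --pt "0 -20 40 0 0" --pt "0 0 40 0 0" --pt "0 0 0 0 0" --pt "0 0 0 0 0" --pt "0 0 0 0 0"

```text
t: 27.4
eef_pos: [400.8, 294.7, 202.0]
tcp_rot: [-1.074, 1.57, 0.528]
ft_force: [1.3, 0.1, -0.7]
opening: 1.001
```

Run:
```python
from h import *
from cell import imaging
import cv2
go(481.1,296.9,57.1,91.8)
S=imaging.read_camera("scene");np.savez("scene6.npz",**S);T=imaging.read_camera("top")
cv2.imwrite("pics/f.png",cv2.resize(S["pixels"][150:400,135:470,::-1],None,fx=2.3,fy=2.3,interpolation=cv2.INTER_CUBIC))
```

```text
t 27.4 pos [400.78 294.65 202.03] zang 91.79 turn -0.01 shift 144.93 -80.35 -0.28 tilt [0.0009 0.0005] F [ 1.3   0.07 -0.66]
```

The picture limit is reached, so I'll check the rod's shaft numerically against the first image.

Run:
```python
from h import *
import cv2
for n in("scene0","scene6"):
    S=np.load(n+".npz");p=S["pixels"].astype(int)[270:340,290:352]
    m=((p.min(2)>140)&(np.ptp(p,axis=2)<45)).astype(np.uint8)
    k,l,st,c=cv2.connectedComponentsWithStats(m)
    for i in sorted(range(1,k),key=lambda i:-st[i,4])[:3]:
        print(n,st[i].tolist(),np.round(c[i],1),cv2.minAreaRect(np.argwhere(l==i)[:,::-1].astype(np.float32)))
for a in (135,150,300):pass
A=np.load("scene0.npz")["pixels"].astype(int);B=np.load("scene6.npz")["pixels"].astype(int)
d=(np.abs(A-B).max(2)>50).astype(np.uint8);k,l,st,c=cv2.connectedComponentsWithStats(d)
print([s.tolist() for s in st[1:] if s[4]>15])
```

```text
scene0 [6, 28, 46, 37, 208] [28.4 45.9] ((28.641923904418945, 45.68559265136719), (3.6446990966796875, 57.00685501098633), 52.594642639160156)
scene0 [7, 21, 13, 21, 119] [13.3 30.9] ((13.370438575744629, 30.706205368041992), (5.3766865730285645, 22.35251808166504), 25.016895294189453)
scene0 [38, 66, 21, 4, 30] [47.6 67.4] ((48.0, 67.5), (20.0, 3.0), -0.0)
scene6 [6, 28, 47, 36, 232] [28.7 45.6] ((28.95742416381836, 45.44432830810547), (4.111968994140625, 57.801212310791016), 52.594642639160156)
scene6 [7, 20, 14, 22, 145] [13.4 30.7] ((13.437956809997559, 30.704381942749023), (6.343282222747803, 23.25870132446289), 25.016895294189453)
scene6 [38, 66, 21, 4, 37] [47.8 67.4] ((48.0, 67.5), (20.0, 3.0), -0.0)
[[387, 75, 17, 13, 134], [427, 76, 10, 9, 41], [487, 89, 19, 29, 160], [378, 90, 7, 21, 51], [418, 103, 10, 7, 22], [379, 117, 12, 12, 83], [438, 122, 50, 19, 472], [407, 125, 7, 11, 27], [418, 130, 17, 11, 106], [482, 134, 24, 20, 305], [432, 140, 4, 6, 16], [482, 154, 78, 210, 6249], [370, 165, 102, 93, 4105], [402, 171, 8, 5, 31], [237, 236, 12, 9, 78], [208, 243, 7, 9, 36], [197, 246, 7, 11, 43], [177, 258, 6, 6, 27], [364, 267, 7, 7, 22], [384, 281, 8, 7, 33], [424, 284, 10, 12, 67], [373, 288, 10, 11, 55]]
```

```bash
python3 -c "
from cell import env,status
print(status.state()['qvel'].round(3)); print(env.job_done())"
```

```text
[-0.001  0.004  0.006  0.001 -0.003  0.002]
the job is handed in; nothing more can be done
None
```

The job is done and handed in at about 27.5 s of the 72 s allowed; no verdict came back.

- **Bolt:** I took the rod from the plywood cradle, went in under the guard, hooked the stirrup and pulled. It dragged at about 3 N until the stop, then the pull rose to 9–10 N. I held it there for over 2 s in all, the last 0.7 s at about 10 N. The highest reading was about 10.3 N along the pull, with a few newtons of extra downward load that I did not separate out. One reading during the hold dipped to 7.8 N, so I tightened slightly and it came back to 9–10 N.
- **Unhooking:** A picture after unhooking showed the bolt's nose still in the jaw.
- **Rod:** It is back in its cradle. In the final image the shaft lies within about 0.3 px of where it started, at the same angle.
- **Bench:** Comparing the first and last images, the main changes are the arm with its shadow and the bolt. A few small patches around the cradle I took for shadow and did not examine individually.

I used all 12 views, against a plan of about 8, so the last check was by numbers only. I measured the stop only by feel; I estimate it at roughly 0.036–0.042 on the joint, from the rod's travel.

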